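# Pack the painting kit back into its caddy

### The job

The painting session is over: pack the kit. Put the closed round paint jar, the closed square paint jar, the oblong varnish tin and the slim dropper bottle into the wooden caddy, each standing upright in the pocket that has its own shape and size; set them down, do not drop them. Leave the two empty jars without lids standing where they are on the table; they are to be washed.

Things in the scene. Friction and masses are not known exactly. Their poses are not given: they have to be found in the camera images.
- round_jar: Full round paint jar, closed with a grey screw lid: white plastic body 60 mm across with a paper label, lid 62 mm across; 70 mm tall in all, the lid being the top 16 mm. It stands upright on the table; origin: centre of its underside; z up. Rigid, loose, about 0.2 kg.
- square_jar: Full square paint jar, closed with a round grey screw lid: white plastic body 46 x 46 mm and 58 mm tall with sides along its x and y axes, lid 38 mm across and 14 mm tall on top; 72 mm tall in all. It stands upright on the table; origin: centre of its underside; z up. Rigid, loose, about 0.15 kg.
- varnish_tin: Oblong metal varnish tin, bare aluminium with a paper label: body 36 mm along its x, 64 mm along its y, 80 mm tall, with a grey screw cap 24 mm across and 16 mm tall set off-centre (14 mm towards +y) on the top; 96 mm tall in all. It stands upright on the table; origin: centre of its underside; z up. Rigid, loose, about 0.2 kg.
- dropper_bottle: Slim white round paint bottle with a grey tapered nozzle cap: body 32 mm across and 66 mm tall, then shoulder and cap under 21 mm across; 98 mm tall in all. It stands upright on the table; origin: centre of its underside; z up. Rigid, loose, about 0.07 kg.
- empty_round_jar: Look-alike: used-up round jar, the same white body and label as the full round jar (60 mm across), but with no lid, open at the top and empty inside; 60 mm tall. It stands upright on the table; origin: centre of its underside; z up. Rigid, loose, about 0.035 kg, so easily pushed. Stays where it is.
- empty_square_jar: Look-alike: used-up square jar, the same white body and label as the full square jar (46 x 46 mm), but with no lid, its round neck (35 mm) open and the inside empty; 65 mm tall. It stands upright on the table; origin: centre of its underside; z up. Rigid, loose, about 0.035 kg, so easily pushed. Stays where it is.
- pocket_round: Block with the large round pocket, 76 mm across, for the round jar. Plywood block 96 x 96 x 30 mm, pocket 18 mm deep, its floor 12 mm above the origin, 20 mm above the table. Origin: centre of the block's underside; z up, y along the row, x across it. Fixed in the caddy beside the other three, in any order, 100 mm apart; caddy 120 x 424 mm, rim flush, 38 mm high.
- pocket_square: Block with the square pocket, 60 x 60 mm, sides along its x and y, for the square jar. Plywood block 96 x 96 x 30 mm, pocket 18 mm deep, its floor 12 mm above the origin, 20 mm above the table. Origin: centre of the block's underside; z up, y along the row, x across it. Fixed in the caddy beside the other three, in any order, 100 mm apart; caddy 120 x 424 mm, rim flush, 38 mm high.
- pocket_oblong: Block with the oblong pocket, 50 mm along its x and 78 mm along its y, for the varnish tin. Plywood block 96 x 96 x 30 mm, pocket 18 mm deep, its floor 12 mm above the origin, 20 mm above the table. Origin: centre of the block's underside; z up, y along the row, x across it. Fixed in the caddy beside the other three, in any order, 100 mm apart; caddy 120 x 424 mm, rim flush, 38 mm high.
- pocket_slim: Block with the small round pocket, 46 mm across, for the slim dropper bottle. Plywood block 96 x 96 x 30 mm, pocket 18 mm deep, its floor 12 mm above the origin, 20 mm above the table. Origin: centre of the block's underside; z up, y along the row, x across it. Fixed in the caddy beside the other three, in any order, 100 mm apart; caddy 120 x 424 mm, rim flush, 38 mm high.
Not all that is in view belongs to the job. What is shaped like the dropper_bottle but green or pink is not meant.

How it is judged:
By the outcome, as a careful person would: the job done as asked, in the order asked, and still so for the second after the job is handed in, with the robot touching nothing.
It also fails if it takes over 99 s, if anything falls off the work surface, if the arm or the gripper's body presses on something with over 40 N, if the wrist force passes 120 N, or if a joint passes its speed limit or range.

### The arm

A 6-joint arm with a two-finger parallel gripper is mounted at the origin on the work surface. World frame = base frame: x ahead of the robot, y to its left, z up, the work surface at z = 0. Lengths are in m, angles in rad, forces in N, time in s.
With the tool pointing down it reaches from about 0.375 to 0.9 m from the base axis. Payload 3.1 kg.
Tool frame: the origin (TCP) lies midway between the tips of the shut fingers; the grasp point (between the pads) lies 19 mm behind it; z points along the fingers, y is the line along which they close (so a half turn about z gives the same grasp; the last joint's range is limited). The gripper opens to 85 mm and grips with 20 to 120 N. Pads are 22 mm wide; open, the fingers measure 114 mm over their backs; the gripper's body (76 mm by 85 mm) begins 54 mm behind the grasp point. The pads swing forward as they close: fully open they stand 13 mm farther back than shut.
Start: joints at [1.018, 0.527, 1.433, -0, 1.181, -0.178], TCP at [0.229, 0.582, 0.231] pointing down, gripper open.
Joint ranges: [-3.08, 3.08], [-0.75, 2.2], [0.22, 2.44], [-1.43, 4.57], [0, 2.65], [-2.85, 2.85]. Speed limits (rad/s): [2.79, 2.79, 3.14, 3.14, 3.14, 3.14].

### API

Orientations are given as a unit quaternion [x, y, z, w].
In Python, from station import manip gives the robot as it stands.
- The arm moves only by the tool drive_tool, never from a script. Its argument "motion" is a list that holds one entry, the list of rows, each a list of 5 numbers: the finger opening in mm, from 0 to 85.4, then the shift along the tool's x, y, z in units of 30 mm (1.0 is 30 mm), then the turn about the tool's z in units of 8 degrees (1.0 is 8 degrees). In form: [[[fingers, x, y, z, yaw], ...]]. A call has 1 to 10 rows; each row is the pose to reach, as a shift and turn from the pose commanded when the call began, along the tool's axes at that moment; what a row does not reach only later rows make up. A row lasts 1/10 s, in which the tool goes at most 50 mm and 8.59 degrees, less where a joint would pass 70% of its speed; a pose out of reach is approached as far as the arm can. A call with a gripper value outside its range is refused whole. The fingers move at their own pace and stop on an object; "squeeze" is the grip in N (left out, the last holds). Time passes only in rows, so rows that repeat a pose let the fingers close. It gives the time, the measured TCP pose, the force, the opening and the grip force at its end, in the units of the state.
- manip.sense(): the state, without advancing time (a new reading comes with each control period).
- manip.snapshot(name): name is "scene" or "top" or "wrist"; returns the picture (400x640x3 uint8, red, green, blue); there is no depth.
- manip.camera_model(name): a dict with "fov_y" (degrees; the focal length in pixels is half the picture's height over the tangent of half this angle, whatever the lens; pixels are square), "cx", "cy" (the principal point, pixels), "origin" and "orientation" of the camera in the world. Camera axes: x right, y up, looking along -z (the intrinsics and any distortion apply to the point x, -y, -z); pixel columns grow to the right and rows downward; lengths in m; the calibration is good to about 2 mm. A picture is of the moment at which its call begins: read the wrist's pose just before it. camera_model takes no time and is no camera call; for the wrist camera it gives the pose at the moment of the call.
- manip.sign_off(): hands the job in; it is judged then, once.
The state is a dict: "t": time; "q": joint angles; "qd": joint speeds; "tau": joint torques, N m; "tcp_pos": TCP position; "tool_rot": TCP orientation; "force": force on the tool from outside, world axes, zero at the start; "ft_torque": the same for the moment, N m; "finger_gap": opening from 0.0 (shut) to 1.0 (fully open); "gripper_force": force on a finger pad.
Only numpy, scipy, OpenCV 4.12 (cv2) and the standard library are available. Lean on these libraries where they do the work, as an engineer would, in place of code of your own. Each camera call takes 0.05 s, during which the arm holds its last target. There are 200 camera calls.

## Working session

There is one attempt and no reset: what is moved stays moved. The work goes in short steps, Python scripts to look and compute and a tool call to move; the robot and the scene stay as the last step left them, time stands still between calls to the robot, and variables do not carry over. Pictures are saved under pics/ and viewed, at most 14 in all, crops included, and the job is handed in when it is done.

Besides the shell and the picture viewer there is one more tool, called after ">>>" as a command line: name --argument value ..., lists and objects as JSON in quotes. drive_tool: Moves the arm, as the interface text tells. Its arguments: {"type":"object","properties":{"motion":{"type":"array","items":{"type":"array","items":{"type":"array","items":{"type":"number"}}}},"squeeze":{"type":"number"}},"required":["motion"]}

```bash
mkdir -p pics; ls; python3 - <<'E'
from station import manip
import cv2
for n in ("scene","top"):
    print(n,manip.camera_model(n)); cv2.imwrite(f"pics/{n}0.png",manip.snapshot(n)[:,:,::-1])
s=manip.sense();print(s)
E
```

```text
pics
scene {'fov_y': 43.30116199424545, 'cx': 320.9428297966565, 'cy': 200.89452870457617, 'origin': array([ 1.10129287, -0.67637785,  0.97323653]), 'orientation': array([0.33998225, 0.13110315, 0.32266471, 0.87356254])}
top {'fov_y': 53.9567891801984, 'cx': 319.1306000772161, 'cy': 194.72496532425754, 'origin': array([ 0.40189444, -0.00505028,  1.1496637 ]), 'orientation': array([ 0.03126494, -0.03891195, -0.69856889,  0.7137996 ])}
{'t': 0.1, 'q': array([ 1.01749936e+00,  5.28342258e-01,  1.43379917e+00, -4.64777875e-06,
        1.18141267e+00, -1.78512508e-01]), 'qd': array([-0.00025218, -0.00168557, -0.00159201,  0.00168417,  0.00097692,
        0.00051924]), 'tau': array([-4.25282024e-04, -4.43304634e+01, -1.78586054e+01, -2.05082033e-04,
        3.86795014e-03,  5.77194399e-06]), 'tcp_pos': array([0.22842426, 0.58105451, 0.23044254]), 'tool_rot': array([ 1.86296455e-01,  9.82493088e-01, -9.16570255e-04, -3.48890965e-04]), 'force': array([ 0.32138229, -0.2012478 , -0.84411789]), 'ft_torque': array([-0.01052076, -0.05069148,  0.00791989]), 'gripper_force': 0.0, 'finger_gap': 0.999895867406752}
```

View pics/top0.png

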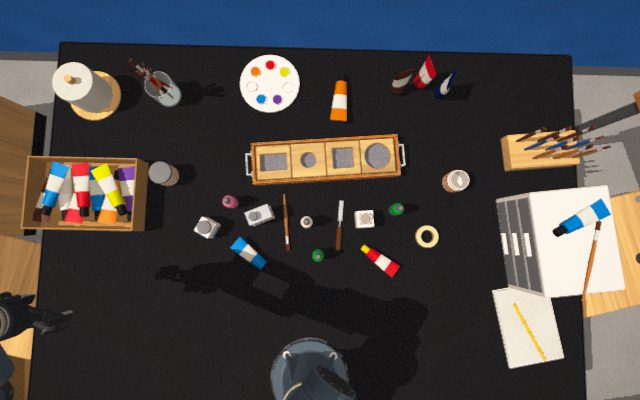

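View pics/scene0.png

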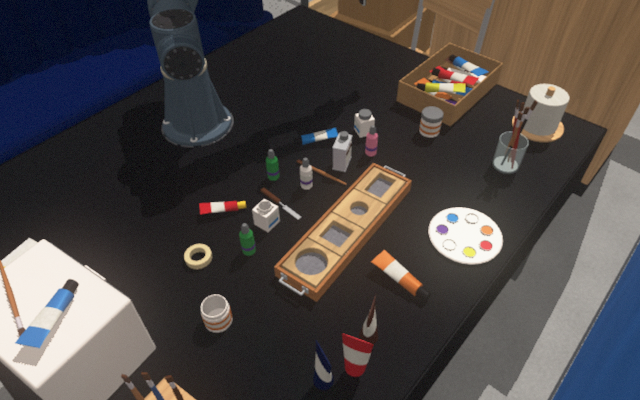

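The top view shows the closed round jar at (163,173), closed square jar at (207,227), tin at (259,215) and dropper at (307,222). The caddy runs from (250,160) to (403,155), with pockets oblong, slim, square and round from left to right. The empties are at (364,219) and (456,181). The scene view agrees. Next I'll zoom in to measure.

```bash
cat > h.py <<'E'
import numpy as np, cv2
from scipy.spatial.transform import Rotation as R
from station import manip
def ray(c,p):
    f=200/np.tan(np.radians(c["fov_y"]/2))
    d=np.array([(p[0]-c["cx"])/f,-(p[1]-c["cy"])/f,-1.0])
    return np.array(c["origin"]),R.from_quat(c["orientation"]).apply(d)
def onz(c,p,z):
    o,d=ray(c,p); return o+d*(z-o[2])/d[2]
def proj(c,P):
    f=200/np.tan(np.radians(c["fov_y"]/2))
    v=R.from_quat(c["orientation"]).inv().apply(np.array(P)-c["origin"])
    return np.array([c["cx"]-f*v[0]/v[2],c["cy"]+f*v[1]/v[2]])
E
python3 - <<'E'
from h import *
t=cv2.imread("pics/top0.png"); s=cv2.imread("pics/scene0.png")
a=cv2.resize(t[130:260,140:300],None,fx=5,fy=5,interpolation=cv2.INTER_CUBIC)[:600]
b=cv2.resize(s[90:250,230:450],None,fx=3.6,fy=3.6,interpolation=cv2.INTER_CUBIC)
a2=cv2.resize(t[130:240,280:480],None,fx=4,fy=4,interpolation=cv2.INTER_CUBIC)
for n,i in(("a",a),("b",b),("a2",a2)): cv2.imwrite(f"pics/{n}.png",i)
E
```

```text
(no output)
```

View pics/a.png

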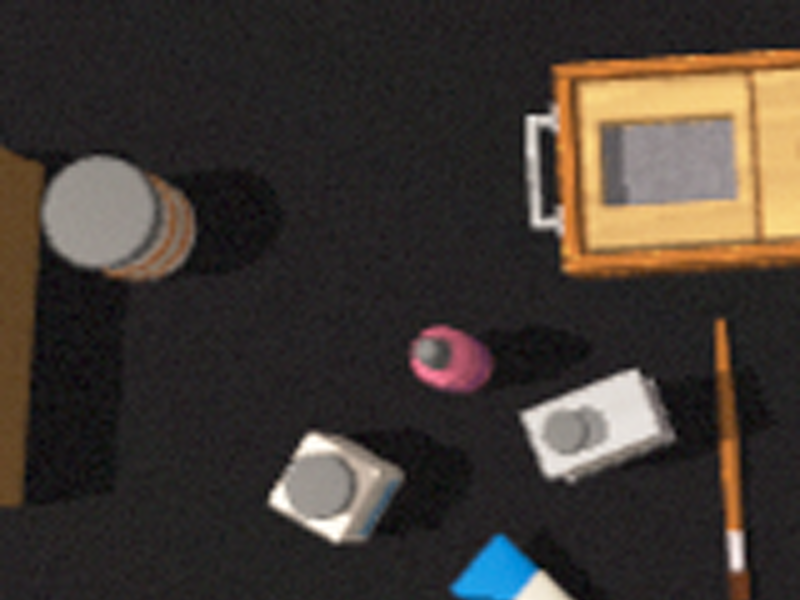

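View pics/a2.png

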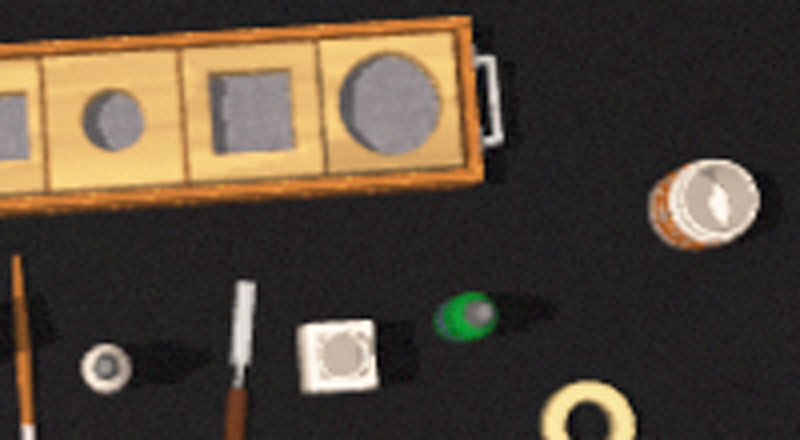

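```bash
python3 - <<'E'
from h import *
np.set_printoptions(precision=4,suppress=True)
T=manip.camera_model("top"); S=manip.camera_model("scene")
A=lambda x,y:(140+x/5-.4,130+y/5-.4); B=lambda x,y:(280+x/4-.4,130+y/4-.4)
C=[onz(T,p,.038)[:2] for p in (A(555,65),A(567,272),B(484,178),B(470,17))]
print("caddy",C,[np.linalg.norm(C[i]-C[i-1]) for i in range(4)]); c=np.mean(C,0)
u=(C[0]+C[1]-C[2]-C[3]);u/=np.linalg.norm(u); print("c",c,"row axis u deg",np.degrees(np.arctan2(u[1],u[0])))
for k,n in zip((1.5,.5,-.5,-1.5),("obl","slim","sq","round")): print(n,c+u*.1*k)
for n,p in (("obl",A(668,160)),("slim",B(114,120)),("sq",B(253,112)),("round",B(390,104))): print(n,onz(T,p,.032)[:2])
print("roundjar",onz(T,A(100,212),.07)); print("sqlid",onz(T,A(320,486),.072))
q=[onz(T,A(*p),.058)[:2] for p in((312,433),(268,495),(335,540),(382,470))];print("sq",q,np.mean(q,0))
q=[onz(T,A(*p),.08)[:2] for p in((520,408),(638,370),(666,434),(548,478))];print("tin",q,np.mean(q,0),"cap",onz(T,A(567,431),.096))
print("drop",onz(T,B(106,366),.098))
print("boxcorner",onz(T,A(40,160),.06),onz(T,A(22,500),.06), "pink",onz(T,A(432,351),.098),"green",onz(T,B(482,312),.098))
print("emptysq",onz(T,B(346,354),.065),"emptyround",onz(T,B(714,202),.06))
for n,P in (("roundjar",onz(T,A(100,212),.07)),("sqlid",onz(T,A(320,486),.072)),("cap",onz(T,A(567,431),.096)),("drop",onz(T,B(106,366),.098))): print(n,"scene px",proj(S,P), "crop b",(proj(S,P)-[230,90])*3.6)
E
```

```text
caddy [array([0.659 , 0.1843]), array([0.5393, 0.1729]), array([ 0.5773, -0.2481]), array([ 0.6948, -0.2379])] [np.float64(0.42368773828025197), np.float64(0.12027900399727075), np.float64(0.4226919806278607), np.float64(0.11795871243318873)]
c [ 0.6176 -0.0322] row axis u deg 95.0094250922536
obl [0.6045 0.1172]
slim [0.6132 0.0176]
sq [ 0.622 -0.082]
round [ 0.6307 -0.1816]
obl [0.6062 0.1182]
slim [0.6144 0.018 ]
sq [ 0.6226 -0.0822]
round [ 0.6308 -0.1813]
roundjar [0.5629 0.4266 0.07  ]
sqlid [0.4146 0.2973 0.072 ]
sq [array([0.4439, 0.3071]), array([0.4092, 0.3296]), array([0.3853, 0.2915]), array([0.4243, 0.2676])] [0.4157 0.299 ]
tin [array([0.459 , 0.1888]), array([0.4811, 0.1255]), array([0.4466, 0.1091]), array([0.4214, 0.1722])] [0.452  0.1489] cap [0.4464 0.1604 0.096 ]
drop [0.4352 0.018  0.098 ]
boxcorner [0.593  0.4658 0.06  ] [0.4036 0.4635 0.06  ] pink [0.4876 0.2338 0.098 ] green [ 0.4768 -0.2337  0.098 ]
emptysq [ 0.4481 -0.1467  0.065 ] emptyround [ 0.5605 -0.4052  0.06  ]
roundjar scene px [431.2428 111.261 ] crop b [724.4739  76.5397]
sqlid scene px [363.6659 111.462 ] crop b [481.1974  77.2634]
cap scene px [342.6398 132.7182] crop b [405.5034 153.7854]
drop scene px [304.3316 157.5451] crop b [267.5939 243.1625]
```

View pics/b.png

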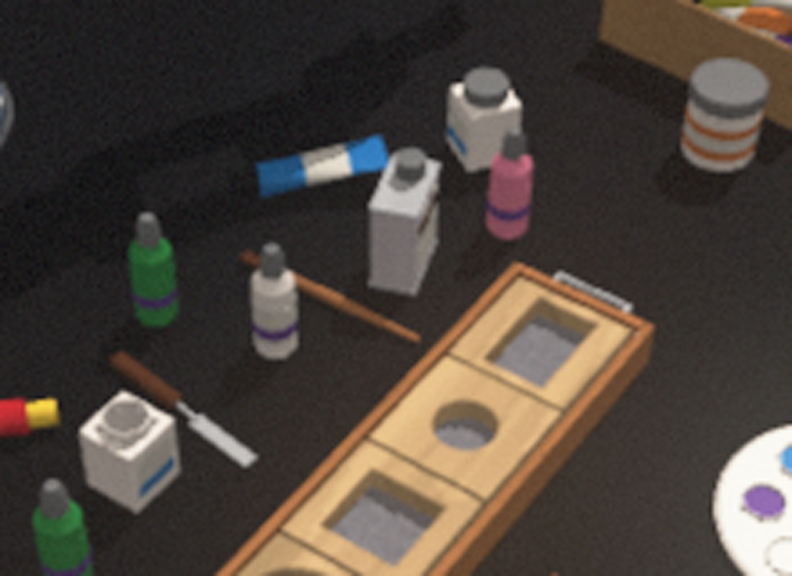

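The scene crop shows the tin, dropper, closed square jar and round jar where the top view puts them, with the same offset of about 1.5 px for all. The positions agree, so I'll move now.

```bash
cat >> h.py <<'E'
def heading(rot):
    y=R.from_quat(rot).apply([0,1,0]); return np.degrees(np.arctan2(y[1],y[0]))
def go(*targets):
    "print shift/turn units from the present pose to each (x,y,z,heading of tool y)"
    s=manip.sense(); r=R.from_quat(s["tool_rot"]); h=heading(s["tool_rot"])
    print("t",s["t"],"pos",np.round(s["tcp_pos"],4),"head %.1f"%h,"q",np.round(s["q"],2),"F",np.round(s["force"],1),"gap %.3f"%s["finger_gap"],"grip %.1f"%s["gripper_force"])
    for p in targets:
        d=r.inv().apply(np.array(p[:3])-s["tcp_pos"])/.03
        dh=(p[3]-h+180)%360-180
        print(np.round(d,2), "yaw %.2f"%(-dh/8))
E
python3 -c "
from h import *
go((.563,.427,.18,5))"
```

```text
t 0.1 pos [0.2284 0.5811 0.2304] head 68.5 q [ 1.02  0.53  1.43 -0.    1.18 -0.18] F [ 0.3 -0.2 -0.8] gap 1.000 grip 0.0
[-12.26  -0.69   1.68] yaw 7.94
```

>>> drive_tool --motion '[[[85, -3, -0.2, 0, 1], [85, -6, -0.35, 0.4, 3], [85, -9, -0.5, 0.8, 5], [85, -12.26, -0.69, 1.68, 7.94], [85, -12.26, -0.69, 1.68, 7.94], [85, -12.26, -0.69, 1.68, 7.94], [85, -12.26, -0.69, 1.68, 7.94], [85, -12.26, -0.69, 1.68, 7.94], [85, -12.26, -0.69, 1.68, 7.94], [85, -12.26, -0.69, 1.68, 7.94]]]'

```text
t: 1.1
tcp_pos: [0.5629, 0.4272, 0.18]
tool_rot: [0.676, 0.737, -0.001, -0.001]
force: [0.2, 0.3, -0.3]
finger_gap: 0.996
gripper_force: 0.0
```

```bash
python3 - <<'E'
from h import *
go((.563,.427,.18,5),(.563,.427,.036,5))
c=manip.camera_model("wrist"); print(c)
cv2.imwrite("pics/w1.png",manip.snapshot("wrist")[:,:,::-1])
for z in (0,.054,.07): print(z,proj(c,(.563,.427,z)))
E
```

```text
t 1.1 pos [0.5629 0.4272 0.18  ] head 5.0 q [0.49 0.69 1.25 0.   1.2  0.4 ] F [ 0.2  0.3 -0.3] gap 0.996 grip 0.0
[-0.01  0.   -0.  ] yaw -0.00
[-0.01  0.01  4.8 ] yaw -0.00
{'fov_y': 60.720866719024414, 'cx': 321.2270477215946, 'cy': 206.69512902039114, 'origin': array([0.55832619, 0.49738369, 0.32318891]), 'orientation': array([-0.13979091, -0.00499473,  0.04331519,  0.98922058])}
0 [320.44742703 184.18593992]
0.054 [320.1543314  198.34596729]
0.07 [320.04526334 203.61526009]
```

View pics/w1.png

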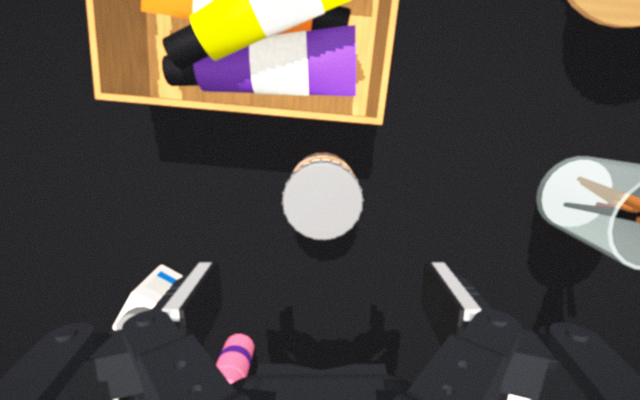

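The wrist view shows the lid at (323,201), about 2–3 mm from the prediction, so I'll correct to (.565,.429).

```bash
python3 -c "
from h import *
go((.565,.429,.036,5))"
```

```text
t 1.15 pos [0.5622 0.428  0.1804] head 5.1 q [0.49 0.69 1.25 0.   1.2  0.4 ] F [0.9 0.3 1. ] gap 0.992 grip 0.0
[0.03 0.11 4.81] yaw 0.01
```

>>> drive_tool --motion '[[[85, 0.06, 0.07, 1.2, 0], [85, 0.06, 0.07, 2.4, 0], [85, 0.06, 0.07, 3.6, 0], [85, 0.06, 0.07, 4.4, 0], [85, 0.06, 0.07, 4.8, 0], [85, 0.06, 0.07, 4.8, 0], [50, 0.06, 0.07, 4.8, 0], [50, 0.06, 0.07, 4.8, 0], [50, 0.06, 0.07, 4.8, 0], [50, 0.06, 0.07, 4.8, 0]]]' --squeeze 35

```text
t: 2.15
tcp_pos: [0.5665, 0.4308, 0.0394]
tool_rot: [0.676, 0.737, 0.002, 0.0]
force: [-0.8, 2.0, 6.9]
finger_gap: 0.714
gripper_force: 38.9
```

>>> drive_tool --motion '[[[50, 0, 0, 0, 0], [50, 0, 0, 0, 0], [50, 0, 0, 0, 0]]]'

```text
t: 2.45
tcp_pos: [0.5665, 0.4307, 0.0394]
tool_rot: [0.676, 0.737, 0.002, 0.0]
force: [-1.5, 1.1, 7.0]
finger_gap: 0.711
gripper_force: 38.9
```

>>> drive_tool --motion '[[[50, 0, 0, -0.3, 0], [50, 0, 0, -0.8, 0], [50, 0, 0, -1.6, 0], [50, 0, 0, -2.6, 0], [50, 0, 0, -3.6, 0], [50, 0, 0, -4.4, 0], [50, 0, 0, -4.4, 0]]]'

```text
t: 3.15
tcp_pos: [0.5681, 0.431, 0.1745]
tool_rot: [0.676, 0.737, 0.005, 0.002]
force: [1.4, 0.8, -1.6]
finger_gap: 0.716
gripper_force: 38.6
```

```bash
python3 -c "
from h import *
go((.6325,-.18,.17,5),(.6325,-.18,.057,5))"
```

```text
t 3.15 pos [0.5681 0.431  0.1745] head 5.0 q [ 0.49  0.7   1.25 -0.    1.18  0.41] F [ 1.4  0.8 -1.6] gap 0.716 grip 38.6
[-20.48   0.36   0.07] yaw 0.00
[-20.49   0.33   3.84] yaw 0.00
```

>>> drive_tool --motion '[[[50, -0.5, 0, 0, 0], [50, -1.6, 0.03, 0, 0], [50, -3, 0.05, 0, 0], [50, -4.4, 0.07, 0, 0], [50, -5.8, 0.1, 0, 0], [50, -7.2, 0.12, 0, 0], [50, -8.6, 0.15, 0, 0], [50, -10, 0.18, 0, 0], [50, -11.4, 0.2, 0, 0], [50, -12.8, 0.22, 0, 0]]]'

```text
t: 4.15
tcp_pos: [0.6032, 0.0451, 0.1667]
tool_rot: [0.676, 0.737, -0.002, -0.002]
force: [0.5, -0.4, -1.5]
finger_gap: 0.713
gripper_force: 38.6
```

>>> drive_tool --motion '[[[50, -1.4, 0.03, 0, 0], [50, -2.8, 0.05, 0, 0], [50, -4.2, 0.07, 0, 0], [50, -5.6, 0.1, 0, 0], [50, -6.6, 0.12, 0, 0], [50, -7.4, 0.14, 0, 0], [50, -7.68, 0.14, 0, 0], [50, -7.68, 0.14, 0, 0], [50, -7.68, 0.14, 0, 0], [50, -7.68, 0.14, 0, 0]]]'

```text
t: 5.15
tcp_pos: [0.6291, -0.1797, 0.1684]
tool_rot: [0.675, 0.738, -0.0, -0.001]
force: [-0.9, 0.4, -1.8]
finger_gap: 0.711
gripper_force: 38.6
```

```bash
python3 - <<'E'
from h import *
go((.6325,-.18,.17,5),(.6325,-.18,.057,5))
c=manip.camera_model("wrist"); 
cv2.imwrite("pics/w2.png",manip.snapshot("wrist")[:,:,::-1])
C=[(.659,.1843),(.5393,.1729),(.5773,-.2481),(.6948,-.2379)]
for p in C: print(proj(c,(*p,.038)))
for p in ((.6132,.0176),(.622,-.082),(.6307,-.1816)): print(proj(c,(*p,.038)))
np.save("c2.npy",c,allow_pickle=True)
E
```

```text
t 5.15 pos [ 0.6291 -0.1797  0.1684] head 5.1 q [-0.45  0.64  1.41  0.    1.09 -0.54] F [-0.9  0.4 -1.8] gap 0.711 grip 38.6
[-0.02  0.11 -0.05] yaw 0.01
[-0.03  0.12  3.71] yaw 0.01
[ 435.00525974 -452.88564933]
[ 211.17434428 -450.41076454]
[254.41821189 267.02982673]
[388.6436332  267.39221027]
[322.18750055 -90.3417338 ]
[321.97820527  70.13753013]
[321.68949688 199.36878695]
```

View pics/w2.png

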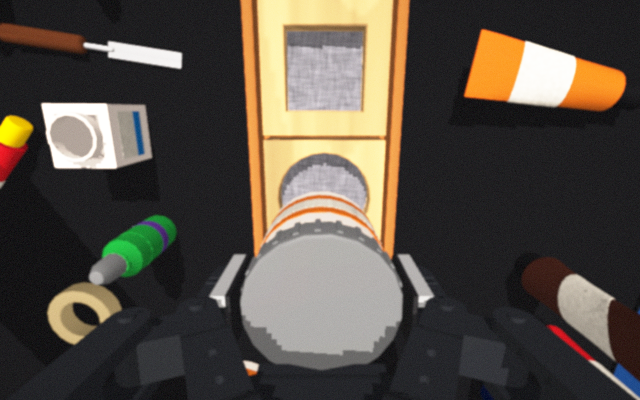

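The square pocket is centred at (325,68) against a predicted (322,70), which confirms a bias of about +2 mm in x and +1.5 mm in y. I'll lower the jar now.

>>> drive_tool --motion '[[[50, -0.02, 0.11, 0.6, 0], [50, -0.02, 0.11, 1.4, 0], [50, -0.02, 0.11, 2.2, 0], [50, -0.02, 0.11, 2.8, 0], [50, -0.02, 0.11, 3.1, 0], [50, -0.02, 0.11, 3.3, 0], [50, -0.02, 0.11, 3.45, 0], [50, -0.02, 0.11, 3.5, 0], [50, -0.02, 0.11, 3.5, 0]]]'

```text
t: 6.1
tcp_pos: [0.6335, -0.1819, 0.0645]
tool_rot: [0.676, 0.737, 0.0, 0.0]
force: [-0.7, 0.1, -0.5]
finger_gap: 0.714
gripper_force: 38.6
```

```bash
python3 -c "
from h import *
go((.6325,-.18,.0595,5))"
```

```text
t 6.1 pos [ 0.6335 -0.1819  0.0645] head 5.0 q [-0.45  0.78  1.46 -0.    0.9  -0.54] F [-0.7  0.1 -0.5] gap 0.714 grip 38.6
[ 0.07 -0.03  0.17] yaw 0.00
```

>>> drive_tool --motion '[[[50, 0, 0, 0.06, 0], [50, 0, 0, 0.12, 0], [50, 0, 0, 0.18, 0], [50, 0, 0, 0.18, 0]]]'

```text
t: 6.5
tcp_pos: [0.6333, -0.182, 0.0594]
tool_rot: [0.676, 0.737, 0.0, 0.0]
force: [-0.9, 1.3, 3.3]
finger_gap: 0.716
gripper_force: 38.8
```

>>> drive_tool --motion '[[[70, 0, 0, 0, 0], [85, 0, 0, 0, 0], [85, 0, 0, 0, 0], [85, 0, 0, 0, 0], [85, 0, 0, -0.6, 0], [85, 0, 0, -1.4, 0], [85, 0, 0, -2.4, 0], [85, 0, 0, -3.6, 0], [85, 0, 0, -4, 0], [85, 0, 0, -4, 0]]]'

```text
t: 7.5
tcp_pos: [0.6345, -0.1823, 0.1808]
tool_rot: [0.675, 0.737, 0.001, 0.002]
force: [0.8, -0.3, 0.4]
finger_gap: 0.999
gripper_force: 0.0
```

```bash
python3 -c "
from h import *
go((.4365,.0195,.18,5),(.4365,.0195,.033,5))"
```

```text
t 7.5 pos [ 0.6345 -0.1823  0.1808] head 5.0 q [-0.45  0.63  1.39 -0.    1.12 -0.54] F [ 0.8 -0.3  0.4] gap 0.999 grip 0.0
[ 7.28 -5.99 -0.02] yaw 0.00
[ 7.29 -6.01  4.88] yaw 0.00
```

>>> drive_tool --motion '[[[85, 0.7, -0.6, 0, 0], [85, 1.7, -1.4, 0, 0], [85, 2.8, -2.3, 0, 0], [85, 3.9, -3.2, 0, 0], [85, 5, -4.1, 0, 0], [85, 6, -4.9, 0, 0], [85, 6.8, -5.6, 0, 0], [85, 7.28, -6, 0, 0], [85, 7.28, -6, 0, 0], [85, 7.28, -6, 0, 0]]]'

```text
t: 8.5
tcp_pos: [0.4358, 0.0197, 0.1782]
tool_rot: [0.675, 0.737, 0.0, 0.001]
force: [0.6, -0.4, -0.1]
finger_gap: 0.996
gripper_force: 0.0
```

```bash
python3 - <<'E'
from h import *
go((.4365,.0195,.038,5))
c=manip.camera_model("wrist"); 
cv2.imwrite("pics/w3.png",manip.snapshot("wrist")[:,:,::-1])
print(proj(c,(.4365,.0195,.098)),proj(c,(.4365,.0195,.0)),proj(c,(.4365,.0195,.066)))
for n,p in (("tin80",(.4536,.1495,.08)),("sqpocket",(.624,-.0805,.038)),("slim",(.6152,.0191,.038))): print(n,proj(c,p))
E
```

```text
t 8.5 pos [0.4358 0.0197 0.1782] head 5.0 q [-0.21  0.36  1.95 -0.    0.83 -0.3 ] F [ 0.6 -0.4 -0.1] gap 0.996 grip 0.0
[-0.01  0.02  4.67] yaw 0.00
[320.26660753 215.24847551] [320.41833122 184.53695798] [320.3280059  202.82037527]
tin80 [365.094389    13.72594988]
sqpocket [507.87806391 312.70204152]
slim [525.30096938 212.00769944]
```

View pics/w3.png

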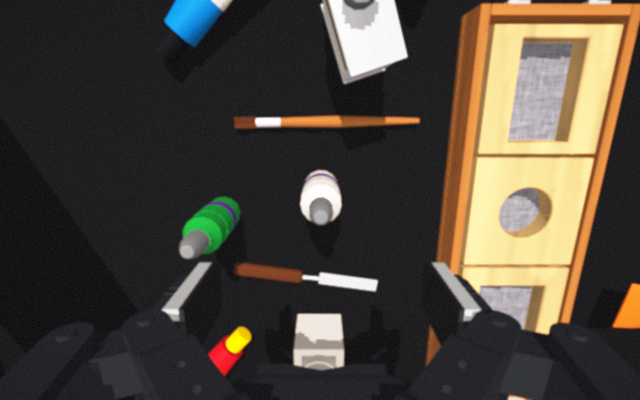

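The nozzle is at (321,211) against a predicted (320,215), and the slim pocket is where predicted. The green bottle is close on the left, so I'll descend with a 60 mm opening.

>>> drive_tool --motion '[[[60, 0.06, 0.02, 0.6, 0], [60, 0.06, 0.02, 1.6, 0], [60, 0.06, 0.02, 2.7, 0], [60, 0.06, 0.02, 3.7, 0], [60, 0.06, 0.02, 4.5, 0], [60, 0.06, 0.02, 4.87, 0], [60, 0.06, 0.02, 4.87, 0], [24, 0.06, 0.02, 4.87, 0], [24, 0.06, 0.02, 4.87, 0], [24, 0.06, 0.02, 4.87, 0]]]' --squeeze 25

```text
t: 9.55
tcp_pos: [0.4359, 0.0218, 0.0334]
tool_rot: [0.676, 0.737, 0.001, 0.001]
force: [-0.0, -0.5, 0.4]
finger_gap: 0.364
gripper_force: 27.2
```

>>> drive_tool --motion '[[[24, 0, 0, 0, 0], [24, 0, 0, 0, 0], [24, 0, 0, 0, 0]]]'

```text
t: 9.85
tcp_pos: [0.4359, 0.0218, 0.0333]
tool_rot: [0.675, 0.737, 0.001, 0.001]
force: [0.0, -0.3, 7.3]
finger_gap: 0.367
gripper_force: 27.8
```

>>> drive_tool --motion '[[[24, 0, 0, -0.3, 0], [24, 0, 0, -0.9, 0], [24, 0, 0, -1.8, 0], [24, 0, 0, -2.8, 0], [24, 0, 0, -3.4, 0], [24, 0, 0, -3.4, 0]]]'

```text
t: 10.45
tcp_pos: [0.4365, 0.0218, 0.1369]
tool_rot: [0.675, 0.737, 0.001, 0.002]
force: [-0.3, -0.5, -1.3]
finger_gap: 0.364
gripper_force: 27.3
```

```bash
python3 -c "
from h import *
go((.6152,.0195,.135,5),(.6152,.0195,.056,5))"
```

```text
t 10.45 pos [0.4365 0.0218 0.1369] head 5.0 q [-0.21  0.44  1.99  0.    0.7  -0.29] F [-0.3 -0.5 -1.3] gap 0.364 grip 27.3
[-0.6   5.93  0.1 ] yaw 0.00
[-0.59  5.91  2.73] yaw 0.00
```

>>> drive_tool --motion '[[[24, -0.1, 0.6, 0, 0], [24, -0.2, 1.8, 0, 0], [24, -0.3, 3.1, 0, 0], [24, -0.4, 4.4, 0, 0], [24, -0.55, 5.4, 0, 0], [24, -0.6, 5.9, 0, 0], [24, -0.6, 5.92, 0, 0], [24, -0.6, 5.92, 0.8, 0], [24, -0.6, 5.92, 1.6, 0], [24, -0.6, 5.92, 1.6, 0]]]'

```text
t: 11.45
tcp_pos: [0.6087, 0.0202, 0.0826]
tool_rot: [0.676, 0.737, -0.003, -0.004]
force: [-0.7, 0.6, -0.5]
finger_gap: 0.363
gripper_force: 27.2
```

```bash
python3 -c "
from h import *
go((.6152,.0195,.0555,5),(.6152,.0195,.0530,5))"
```

```text
t 11.45 pos [0.6087 0.0202 0.0826] head 5.0 q [-0.15  0.7   1.58 -0.    0.87 -0.24] F [-0.7  0.6 -0.5] gap 0.363 grip 27.2
[-0.04  0.22  0.9 ] yaw 0.00
[-0.04  0.22  0.98] yaw 0.00
```

>>> drive_tool --motion '[[[24, 0, 0, 0, 0], [24, 0, 0, 0, 0]]]'

```text
t: 11.65
tcp_pos: [0.6138, 0.0195, 0.0873]
tool_rot: [0.676, 0.737, 0.0, 0.0]
force: [0.5, 0.3, -0.1]
finger_gap: 0.366
gripper_force: 27.2
```

```bash
python3 -c "
from h import *
go((.6152,.0195,.0555,5),(.6152,.0195,.0530,5))"
```

```text
t 11.65 pos [0.6138 0.0195 0.0873] head 5.0 q [-0.15  0.7   1.57 -0.    0.87 -0.24] F [ 0.5  0.3 -0.1] gap 0.366 grip 27.2
[-0.    0.05  1.06] yaw 0.00
[-0.    0.05  1.14] yaw 0.00
```

>>> drive_tool --motion '[[[24, 0, 0.05, 0.3, 0], [24, 0, 0.05, 0.6, 0], [24, 0, 0.05, 0.85, 0], [24, 0, 0.05, 1, 0], [24, 0, 0.05, 1.08, 0], [24, 0, 0.05, 1.14, 0], [24, 0, 0.05, 1.14, 0], [24, 0, 0.05, 1.14, 0]]]'

```text
t: 12.45
tcp_pos: [0.6146, 0.0197, 0.0534]
tool_rot: [0.675, 0.737, -0.0, -0.0]
force: [-3.3, 0.0, 7.2]
finger_gap: 0.368
gripper_force: 28.0
```

>>> drive_tool --motion '[[[50, 0, 0, 0, 0], [60, 0, 0, 0, 0], [60, 0, 0, 0, 0], [60, 0, 0, -0.6, 0], [60, 0, 0, -1.6, 0], [60, 0, 0, -2.8, 0], [60, 0, 0, -3.8, 0], [60, 0, 0, -4.2, 0], [60, 0, 0, -4.2, 0], [60, 0, 0, -4.2, 0]]]'

```text
t: 13.45
tcp_pos: [0.6143, 0.0198, 0.177]
tool_rot: [0.676, 0.737, -0.001, -0.001]
force: [-0.0, -0.7, -1.0]
finger_gap: 0.704
gripper_force: 0.0
```

```bash
python3 -c "
from h import *
go((.4535,.1497,.18,20))"
```

```text
t 13.45 pos [0.6143 0.0198 0.177 ] head 5.0 q [-0.15  0.58  1.51 -0.    1.06 -0.24] F [-0.  -0.7 -1. ] gap 0.704 grip 0.0
[ 4.78 -4.96 -0.09] yaw -1.87
```

>>> drive_tool --motion '[[[70, 0.5, -0.5, 0, -0.3], [70, 1.4, -1.4, 0, -0.7], [70, 2.4, -2.4, 0, -1.2], [70, 3.4, -3.4, 0, -1.6], [70, 4.3, -4.4, 0, -1.87], [70, 4.78, -4.96, -0.09, -1.87], [70, 4.78, -4.96, -0.09, -1.87], [70, 4.78, -4.96, -0.09, -1.87], [70, 4.78, -4.96, -0.09, -1.87]]]'

```text
t: 14.35
tcp_pos: [0.4563, 0.1489, 0.1808]
tool_rot: [0.574, 0.819, 0.0, 0.001]
force: [0.6, -1.0, 0.4]
finger_gap: 0.819
gripper_force: 0.0
```

```bash
python3 - <<'E'
from h import *
go((.4535,.1497,.04,20))
c=manip.camera_model("wrist"); im=manip.snapshot("wrist")
cv2.imwrite("pics/w4.png",im[:,:,::-1])
u=np.array([np.cos(np.radians(110)),np.sin(np.radians(110))]); v=np.array([u[1],-u[0]]); p=np.array([.4535,.1497])
for a,b in((1,1),(1,-1),(-1,-1),(-1,1)): print(proj(c,(*(p+a*.032*u+b*.018*v),.08)))
print("obl",proj(c,(.6065,.1187,.038)))
E
```

```text
t 14.35 pos [0.4563 0.1489 0.1808] head 19.9 q [ 0.08  0.41  1.84 -0.    0.89 -0.26] F [ 0.6 -1.   0.4] gap 0.819 grip 0.0
[ 0.06 -0.09  4.69] yaw -0.01
[341.07524411 160.85178813]
[290.79610961 160.95675782]
[293.00922193 244.11792195]
[339.88275323 244.00589941]
obl [460.95429247 276.02254943]
```

View pics/w4.png

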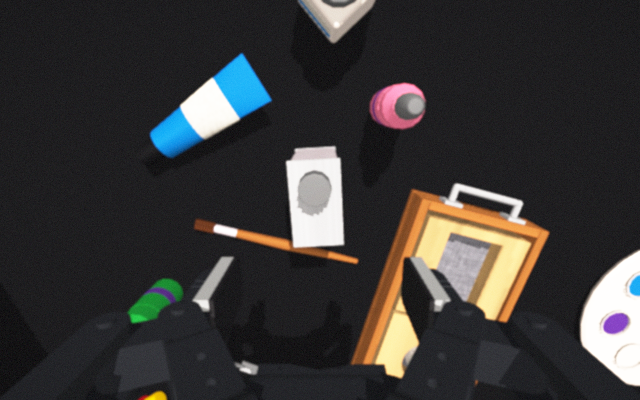

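The tin's top face is centred at (316,202) as predicted, but rotated about 2.5° more, so I'll use a heading of 22.5°. The brush is clear of the fingers.

>>> drive_tool --motion '[[[70, 0.04, -0.06, 0.6, -0.3], [70, 0.04, -0.06, 1.6, -0.3], [70, 0.04, -0.06, 2.7, -0.3], [70, 0.04, -0.06, 3.7, -0.3], [70, 0.04, -0.06, 4.4, -0.3], [70, 0.04, -0.06, 4.67, -0.3], [70, 0.04, -0.06, 4.67, -0.3], [28, 0.04, -0.06, 4.67, -0.3], [28, 0.04, -0.06, 4.67, -0.3], [28, 0.04, -0.06, 4.67, -0.3]]]' --squeeze 35

```text
t: 15.4
tcp_pos: [0.4531, 0.15, 0.0419]
tool_rot: [0.556, 0.831, 0.001, 0.001]
force: [-0.3, -1.1, 1.8]
finger_gap: 0.416
gripper_force: 38.0
```

>>> drive_tool --motion '[[[28, 0, 0, 0, 0], [28, 0, 0, 0, 0], [28, 0, 0, 0, 0], [28, 0, 0, 0, 0]]]'

```text
t: 15.8
tcp_pos: [0.4531, 0.15, 0.0418]
tool_rot: [0.556, 0.831, 0.001, 0.001]
force: [0.3, -1.3, 5.8]
finger_gap: 0.416
gripper_force: 38.6
```

>>> drive_tool --motion '[[[28, 0, 0, -0.3, 0], [28, 0, 0, -0.9, 0], [28, 0, 0, -1.8, 0], [28, 0, 0, -2.8, 0], [28, 0, 0, -3.5, 0], [28, 0, 0, -3.5, 0], [28, 0, 0, -3.5, 0]]]'

```text
t: 16.5
tcp_pos: [0.452, 0.1501, 0.146]
tool_rot: [0.556, 0.831, 0.0, 0.0]
force: [-0.4, 0.5, -1.8]
finger_gap: 0.417
gripper_force: 37.7
```

```bash
python3 -c "
from h import *
go((.6065,.119,.145,5))"
```

```text
t 16.5 pos [0.452  0.1501 0.146 ] head 22.4 q [ 0.09  0.47  1.88  0.    0.79 -0.31] F [-0.4  0.5 -1.8] gap 0.417 grip 37.7
[-2.92  4.37  0.04] yaw 2.17
```

>>> drive_tool --motion '[[[28, -0.3, 0.5, 0, 0.2], [28, -0.9, 1.4, 0, 0.7], [28, -1.7, 2.5, 0, 1.2], [28, -2.4, 3.5, 0, 1.7], [28, -2.8, 4.1, 0, 2.1], [28, -2.92, 4.36, 0, 2.17], [28, -2.92, 4.36, 0, 2.17], [28, -2.92, 4.36, 0.8, 2.17], [28, -2.92, 4.36, 1.6, 2.17], [28, -2.92, 4.36, 1.6, 2.17]]]'

```text
t: 17.5
tcp_pos: [0.6011, 0.1193, 0.0941]
tool_rot: [0.675, 0.738, -0.004, -0.004]
force: [-0.7, 0.0, -2.1]
finger_gap: 0.417
gripper_force: 37.6
```

>>> drive_tool --motion '[[[28, 0, 0, 0, 0], [28, 0, 0, 0, 0], [28, 0, 0, 0, 0]]]'

```text
t: 17.8
tcp_pos: [0.6072, 0.119, 0.0992]
tool_rot: [0.675, 0.737, 0.001, 0.001]
force: [0.2, -0.2, -1.4]
finger_gap: 0.418
gripper_force: 37.6
```

```bash
python3 -c "
from h import *
go((.6065,.119,.0640,5),(.6065,.119,.0615,5))"
```

```text
t 17.8 pos [0.6072 0.119  0.0992] head 5.0 q [ 0.01  0.69  1.56 -0.    0.9  -0.07] F [ 0.2 -0.2 -1.4] gap 0.418 grip 37.6
[ 0.   -0.03  1.17] yaw 0.00
[ 0.   -0.03  1.26] yaw 0.00
```

>>> drive_tool --motion '[[[28, 0, -0.03, 0.3, 0], [28, 0, -0.03, 0.6, 0], [28, 0, -0.03, 0.9, 0], [28, 0, -0.03, 1.08, 0], [28, 0, -0.03, 1.18, 0], [28, 0, -0.03, 1.25, 0], [28, 0, -0.03, 1.25, 0], [28, 0, -0.03, 1.25, 0]]]'

```text
t: 18.6
tcp_pos: [0.6049, 0.1186, 0.0619]
tool_rot: [0.675, 0.737, -0.001, -0.001]
force: [-4.6, -0.6, 9.4]
finger_gap: 0.415
gripper_force: 39.1
```

>>> drive_tool --motion '[[[50, 0, 0, 0, 0], [60, 0, 0, 0, 0], [60, 0, 0, 0, 0], [60, 0, 0, -0.6, 0], [60, 0, 0, -1.6, 0], [60, 0, 0, -2.8, 0], [60, 0, 0, -3.8, 0], [60, 0, 0, -4, 0], [60, 0, 0, -4, 0], [60, 0, 0, -4, 0]]]'

```text
t: 19.6
tcp_pos: [0.6047, 0.1187, 0.1789]
tool_rot: [0.676, 0.737, -0.001, -0.001]
force: [-0.4, 0.1, 0.2]
finger_gap: 0.703
gripper_force: 0.0
```

```bash
python3 -c "
from h import *
go((.4166,.2993,.18,-32.5))"
```

```text
t 19.6 pos [0.6047 0.1187 0.1789] head 5.0 q [ 0.01  0.58  1.5  -0.    1.06 -0.07] F [-0.4  0.1  0.2] gap 0.703 grip 0.0
[ 6.55 -5.72 -0.02] yaw 4.69
```

>>> drive_tool --motion '[[[85, 0.6, -0.5, 0, 0.4], [85, 1.6, -1.4, 0, 1.2], [85, 2.7, -2.4, 0, 2], [85, 3.8, -3.3, 0, 2.8], [85, 4.9, -4.3, 0, 3.6], [85, 5.9, -5.1, 0, 4.3], [85, 6.55, -5.72, 0, 4.69], [85, 6.55, -5.72, 0, 4.69], [85, 6.55, -5.72, 0, 4.69], [85, 6.55, -5.72, 0, 4.69]]]'

```text
t: 20.6
tcp_pos: [0.4182, 0.2989, 0.1795]
tool_rot: [0.877, 0.481, -0.0, 0.0]
force: [-0.7, 0.0, 0.0]
finger_gap: 0.995
gripper_force: 0.0
```

```bash
python3 - <<'E'
from h import *
go((.4166,.2993,.0285,-32.5))
c=manip.camera_model("wrist"); im=manip.snapshot("wrist")
cv2.imwrite("pics/w5.png",im[:,:,::-1])
u=np.array([np.cos(np.radians(57.5)),np.sin(np.radians(57.5))]); v=np.array([u[1],-u[0]]); p=np.array([.4166,.2993])
for a,b in((1,1),(1,-1),(-1,-1),(-1,1)): print(proj(c,(*(p+a*.023*u+b*.023*v),.058)))
print("lid",proj(c,(*p,.072)))
E
```

```text
t 20.6 pos [0.4182 0.2989 0.1795] head -32.5 q [ 0.4   0.45  1.76 -0.    0.93  0.97] F [-0.7  0.   0. ] gap 0.995 grip 0.0
[-0.01 -0.05  5.03] yaw -0.00
[347.2617928  172.64520345]
[288.61763972 172.67227543]
[290.1307394  227.99468793]
[346.10621794 227.9727608 ]
lid [317.85977272 205.75820033]
```

View pics/w5.png

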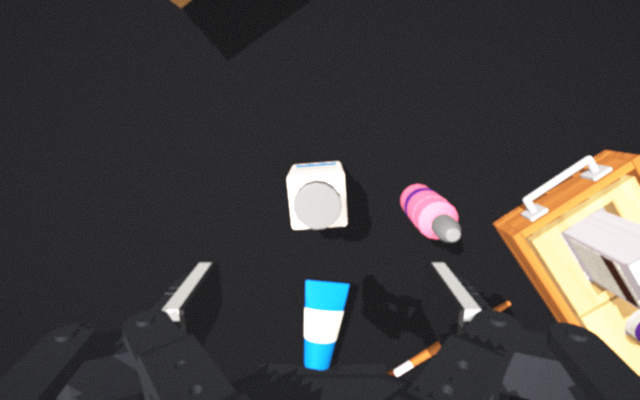

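The square jar's lid is at (318,204) as predicted, with the body turned about 1.5°. The pink bottle is close on the right, so I'll use a 66 mm opening.

>>> drive_tool --motion '[[[66, -0.01, -0.03, 0.5, -0.2], [66, -0.01, -0.03, 1.3, -0.2], [66, -0.01, -0.03, 2.4, -0.2], [66, -0.01, -0.03, 3.5, -0.2], [66, -0.01, -0.03, 4.4, -0.2], [66, -0.01, -0.03, 5, -0.2], [66, -0.01, -0.03, 5.1, -0.2], [66, -0.01, -0.03, 5.1, -0.2], [38, -0.01, -0.03, 5.1, -0.2], [38, -0.01, -0.03, 5.1, -0.2]]]'

```text
t: 21.65
tcp_pos: [0.4177, 0.3, 0.0286]
tool_rot: [0.87, 0.493, 0.001, 0.0]
force: [0.2, -0.0, -1.3]
finger_gap: 0.536
gripper_force: 36.2
```

>>> drive_tool --motion '[[[38, 0, 0, 0, 0], [38, 0, 0, 0, 0], [38, 0, 0, 0, 0], [38, 0, 0, 0, 0]]]'

```text
t: 22.05
tcp_pos: [0.4176, 0.3, 0.0285]
tool_rot: [0.87, 0.493, 0.001, 0.0]
force: [0.7, -0.7, 5.2]
finger_gap: 0.533
gripper_force: 37.1
```

>>> drive_tool --motion '[[[38, 0, 0, -0.3, 0], [38, 0, 0, -0.9, 0], [38, 0, 0, -1.9, 0], [38, 0, 0, -3, 0], [38, 0, 0, -4.2, 0], [38, 0, 0, -5, 0], [38, 0, 0, -5.4, 0], [38, 0, 0, -5.4, 0], [38, 0, 0, -5.4, 0]]]'

```text
t: 22.95
tcp_pos: [0.4158, 0.2994, 0.1885]
tool_rot: [0.87, 0.493, -0.001, -0.0]
force: [0.1, -0.5, -1.2]
finger_gap: 0.537
gripper_force: 36.3
```

```bash
python3 -c "
from h import *
go((.624,-.0805,.185,5))"
```

```text
t 22.95 pos [0.4158 0.2994 0.1885] head -30.9 q [0.41 0.44 1.76 0.   0.95 0.95] F [ 0.1 -0.5 -1.2] gap 0.537 grip 36.3
[-7.3  12.46  0.11] yaw -4.49
```

>>> drive_tool --motion '[[[38, -0.4, 0.6, 0, -0.2], [38, -1, 1.7, 0, -0.6], [38, -1.7, 2.9, 0, -1.1], [38, -2.4, 4.1, 0, -1.6], [38, -3.2, 5.4, 0, -2.1], [38, -4, 6.8, 0, -2.6], [38, -4.8, 8.2, 0, -3.1], [38, -5.6, 9.6, 0, -3.6], [38, -6.4, 10.9, 0, -4.1], [38, -7, 12, 0, -4.4]]]'

```text
t: 23.95
tcp_pos: [0.6173, -0.0679, 0.1866]
tool_rot: [0.68, 0.733, -0.001, -0.002]
force: [0.3, 1.3, -1.8]
finger_gap: 0.53
gripper_force: 36.1
```

>>> drive_tool --motion '[[[38, 0, 0, 0, 0], [38, 0, 0, 0, 0], [38, 0, 0, 0, 0]]]'

```text
t: 24.25
tcp_pos: [0.6159, -0.0642, 0.1875]
tool_rot: [0.68, 0.733, -0.001, -0.002]
force: [-0.3, -0.1, -2.2]
finger_gap: 0.532
gripper_force: 36.3
```

```bash
python3 -c "
from h import *
go((.624,-.0805,.0510,5),(.624,-.0805,.0480,5))"
```

```text
t 24.25 pos [ 0.6159 -0.0642  0.1875] head 4.3 q [-0.28  0.57  1.49  0.    1.09 -0.36] F [-0.3 -0.1 -2.2] gap 0.532 grip 36.3
[-0.57  0.25  4.55] yaw -0.09
[-0.57  0.25  4.65] yaw -0.09
```

>>> drive_tool --motion '[[[38, -0.3, 0.15, 0, -0.09], [38, -0.57, 0.25, 0, -0.09], [38, -0.57, 0.25, 0.5, -0.09], [38, -0.57, 0.25, 1.3, -0.09], [38, -0.57, 0.25, 2.2, -0.09], [38, -0.57, 0.25, 2.8, -0.09], [38, -0.57, 0.25, 3.2, -0.09], [38, -0.57, 0.25, 3.3, -0.09], [38, -0.57, 0.25, 3.3, -0.09], [38, -0.57, 0.25, 3.3, -0.09]]]'

```text
t: 25.25
tcp_pos: [0.6274, -0.0822, 0.0914]
tool_rot: [0.675, 0.737, 0.0, 0.001]
force: [-0.7, -0.4, -1.5]
finger_gap: 0.529
gripper_force: 36.4
```

```bash
python3 -c "
from h import *
go((.624,-.0805,.0510,5),(.624,-.0805,.0480,5))"
```

```text
t 25.25 pos [ 0.6274 -0.0822  0.0914] head 5.0 q [-0.31  0.71  1.52 -0.    0.9  -0.39] F [-0.7 -0.4 -1.5] gap 0.529 grip 36.4
[ 0.07 -0.11  1.35] yaw 0.00
[ 0.07 -0.11  1.45] yaw 0.00
```

>>> drive_tool --motion '[[[38, 0.06, -0.09, 0.3, 0], [38, 0.06, -0.09, 0.7, 0], [38, 0.06, -0.09, 1, 0], [38, 0.06, -0.09, 1.2, 0], [38, 0.06, -0.09, 1.3, 0], [38, 0.06, -0.09, 1.37, 0], [38, 0.06, -0.09, 1.43, 0], [38, 0.06, -0.09, 1.43, 0], [38, 0.06, -0.09, 1.43, 0]]]'

```text
t: 26.15
tcp_pos: [0.6235, -0.0804, 0.0485]
tool_rot: [0.675, 0.737, -0.0, 0.0]
force: [-3.9, -0.6, 6.3]
finger_gap: 0.531
gripper_force: 37.1
```

Seated. I'll release, raise and check.

>>> drive_tool --motion '[[[55, 0, 0, 0, 0], [70, 0, 0, 0, 0], [70, 0, 0, 0, 0], [70, 0, 0, -0.6, 0], [70, 0, 0, -1.6, 0], [70, 0, 0, -2.8, 0], [70, 0, 0, -4, 0], [70, 0, 0, -5, 0], [70, 0, 0, -5.5, 0], [70, 0, 0, -5.5, 0]]]'

```text
t: 27.15
tcp_pos: [0.6254, -0.0808, 0.2153]
tool_rot: [0.675, 0.737, 0.001, 0.003]
force: [-0.1, 0.5, 0.7]
finger_gap: 0.822
gripper_force: 0.0
```

>>> drive_tool --motion '[[[70, 1, -1, 0, 0], [70, 2, -2.2, -0.3, 0], [70, 3, -3.6, -0.6, 0], [70, 4, -4.8, -0.8, 0], [70, 4, -5, -1, 0], [70, 4, -5, -1, 0], [70, 4, -5, -1, 0]]]'

```text
t: 27.85
tcp_pos: [0.465, 0.0256, 0.2422]
tool_rot: [0.676, 0.737, 0.0, 0.001]
force: [0.4, 0.0, -1.4]
finger_gap: 0.819
gripper_force: 0.0
```

```bash
python3 - <<'E'
from h import *
go()
s=manip.snapshot("scene")[:,:,::-1]; t=manip.snapshot("top")[:,:,::-1]
cv2.imwrite("pics/f.png",np.vstack([cv2.resize(s[110:310,160:440],(560,400)) ,cv2.resize(t[120:220,240:420],(560,200))]))
E
```

```text
t 27.85 pos [0.465  0.0256 0.2422] head 5.0 q [-0.19  0.3   1.81 -0.    1.04 -0.27] F [ 0.4  0.  -1.4] gap 0.819 grip 0.0
```

View pics/f.png

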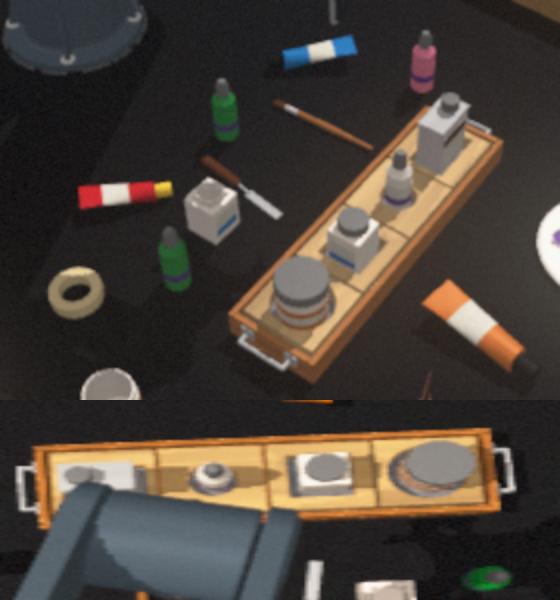

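All four items stand upright in their own pockets, the empties are undisturbed, and the arm is clear of everything.

```bash
python3 -c "
from station import manip
print(manip.sign_off())"
```

```text
the job is handed in; nothing more can be done
None
```

The round jar, square jar, varnish tin and dropper bottle stand upright in their matching pockets, the two empty jars were left where they were, and the job was handed in at about 28 s of the 99 s allowed.

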